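# Sort a left and a right carrier cheek onto the rails of their own trays

## Robot

A 7-joint arm with a two-finger parallel gripper is mounted at the origin on the work surface. World frame = base frame: x ahead of the robot, y to its left, z up, the work surface at z = 0. Lengths are in m, angles in rad, forces in N, time in s.
With the tool pointing down it reaches from about 0.425 to 0.925 m from the base axis. Payload 6.8 kg.
Tool frame: the origin (TCP) lies midway between the tips of the shut fingers; the grasp point (between the pads) lies 19 mm behind it (env.pinch_z is the distance from the TCP to the grasp point, in m); z points along the fingers, y is the line along which they close (so a half turn about z gives the same grasp; the last joint's range is limited). The gripper opens to 85 mm and grips with 20 to 120 N. Pads are 22 mm wide; open, the fingers measure 114 mm over their backs; the gripper's body (76 mm by 85 mm) begins 54 mm behind the grasp point. The pads swing forward as they close: fully open they stand 13 mm farther back than shut.
Start: joints at [1.224, 0.477, 0.022, 1.555, -0.011, 1.109, -0.083], TCP at [0.16, -0.656, 0.231] pointing down, gripper open.
Joint ranges: [-2.96, 2.96], [-0.34, 2.1], [-1.41, 1.46], [0.24, 2.44], [-1.37, 4.51], [0.17, 1.92], [-2.96, 2.96]. Speed limits (rad/s): [2.39, 2.39, 3.14, 3.14, 3.14, 3.14, 3.14].

## Interface

Orientations are given as a unit quaternion [x, y, z, w].
In Python, from bench import env gives the robot as it stands. The module is installed in compiled form; this text tells all that it offers.
- The arm moves only by the tool arm_command, never from a script. Its argument "rows" is text: rows parted by semicolons, each of 5 numbers parted by spaces: the shift along the tool's x, y, z in m, then the turn about the tool's z in degrees, then the opening, from -1 (shut) to 1 (fully open), so that 0 is half open. A call has 1 to 10 rows; each row shifts and turns the commanded pose from where the row before left it, along the tool's axes as they then stand; what a row does not reach is not made up. A row lasts 1/10 s, in which the tool goes at most 50 mm and 8.59 degrees, less where a joint would pass 70% of its speed; a pose out of reach is approached as far as the arm can. A call is refused whole if a number of a shift passes 0.05 or a number of a turn 8.59, either way. A call with a gripper value outside its range is refused whole. The fingers move at their own pace and stop on an object; the grip force is fixed at half the most. Time passes only in rows, so rows that do not move let the fingers close. It gives the time, the measured TCP pose, the force, the opening and the grip force at its end, in the units of the state.
- env.sense(): the state, without advancing time (a new reading comes with each control period).
- env.snapshot(name): name is "side" or "top"; returns the picture (480x640x3 uint8, red, green, blue); there is no depth.
- env.calibration(name): a dict with "intrinsics" (3x3 intrinsics, pixels), "origin" and "attitude" of the camera in the world. Camera axes: x right, y up, looking along -z (the intrinsics and any distortion apply to the point x, -y, -z); pixel columns grow to the right and rows downward; lengths in m; the calibration is good to about 2 mm. A picture is of the moment at which its call begins. calibration takes no time and is no camera call.
- env.finish_job(): hands the job in; it is judged then, once.
The state is a dict: "time_s": time; "joints": joint angles; "qd": joint speeds; "joint_torque": joint torques, N m; "eef_pos": TCP position; "tcp_rot": TCP orientation; "contact_force": force on the tool from outside, world axes, zero at the start; "ft_torque": the same for the moment, N m; "grip_width": opening from 0.0 (shut) to 1.0 (fully open); "finger_force": force on a finger pad.
Only numpy, scipy, OpenCV 4.12 (cv2) and the standard library are available. Lean on these libraries where they do the work, as an engineer would, in place of code of your own. Each camera call takes 0.05 s, during which the arm holds its last target. There are 200 camera calls.

## Task

Two loose grey end cheeks, one left-hand and one right-hand, stand on the bench: put each on the rail in the tray of its own hand (each tray already holds one of its kind), entering at the rail's open end, standing the same way round as the one there. Slide it along by feel, pushing the one there ahead of it, until the pair stands snug together and snug against the end bracket, wherever that is clamped; the bracket is only hand-tight, so force nothing and do not shift it. Let go of them and leave the other things on the bench in their places.

Things in the scene. Friction and masses are not known exactly. Their poses are not given: they have to be found in the camera images.
- left_cheek_centre (a point): loose left-hand end cheek of a board carrier, grey plastic, 84 x 28 x 76 mm high, about 0.12 kg, upright on the bench. Point: 38 mm above its underside, over its foot's middle. z up, x across the foot, y through the 28 mm thickness. Grip its top block: x -20 to +20, full 28 mm thick, 34 to 76 mm above the underside. Base block: x -26 to +26, 10.5 to 34 mm up
- left_cheek_arm (a point): outer end of the left-hand cheek's arm, on its middle plane, 55 mm along its -x, 22 mm up. The arm (10.5 to 34 mm up) reaches to x = -58 mm; two card-guide ribs stand out of its -y side, the other side is plain. The hands are mirror images: arm pointing at you, ribs of the left-hand one face your right
- left_cheek: the same loose left-hand cheek, origin at the centre of its underside. Its foot: two rigid claws at x = -26 to -14.5 and +14.5 to +26 mm; legs 38 mm apart inside, lips turned inward (5 mm thick, 29 mm apart), slot for the rail's flange from 5 to 10.5 mm above the underside. It goes on a rail only endways
- left_stored_centre (a point): centre, 38 mm above its underside, of a like left-hand cheek already on its tray's rail. It slides freely (under 2 N) and stands 1 to 43 mm short of the end bracket. Home against the bracket its centre is 14 mm before the bracket's face, and that of the next one, snug, 42 mm before it
- left_stored: the same stored left-hand cheek; origin at the centre of its underside, axes as the loose ones; its arm points to the tray's -x, the robot's side
- left_tray: fixed black tray holding one left-hand cheek; x -75 to +45, y -70 to +110 mm, walls 18 mm high, none on its -y side. Origin on the bench under the rail's middle line. A steel hat rail runs along y, from its open end at y = -65 mm to a bare metal end bracket clamped on it, 61 mm high, its face anywhere from y = +60 to +87 mm: not reported, find it by touch
- left_bracket (a joint): how far the end bracket in the left-hand tray has been shifted along its rail from where it was clamped, m, 0 at the start (it does not tell where that is); it slips when pushed with more than 14 N
- left_open_end (a point): middle of the open end of the left-hand tray's rail, at its flanges' top, 19 mm above the bench; axes of the tray. Flanges 35 mm wide over all, 2.5 mm thick; hat below them 25 mm wide. A cheek on it rests with its underside 8.5 mm above the bench, y along the rail, with 3 mm play upward and 1.5 mm either side
- right_cheek_centre (a point): loose right-hand end cheek of a board carrier, grey plastic, 84 x 28 x 76 mm high, about 0.12 kg, upright on the bench. Point: 38 mm above its underside, over its foot's middle. z up, x across the foot, y through the 28 mm thickness. Grip its top block: x -20 to +20, full 28 mm thick, 34 to 76 mm above the underside. Base block: x -26 to +26, 10.5 to 34 mm up
- right_cheek_arm (a point): outer end of the right-hand cheek's arm, on its middle plane, 55 mm along its -x, 22 mm up. The arm (10.5 to 34 mm up) reaches to x = -58 mm; two card-guide ribs stand out of its +y side, the other side is plain. The hands are mirror images: arm pointing at you, ribs of the right-hand one face your left
- right_cheek: the same loose right-hand cheek, origin at the centre of its underside. Its foot: two rigid claws at x = -26 to -14.5 and +14.5 to +26 mm; legs 38 mm apart inside, lips turned inward (5 mm thick, 29 mm apart), slot for the rail's flange from 5 to 10.5 mm above the underside. It goes on a rail only endways
- right_stored_centre (a point): centre, 38 mm above its underside, of a like right-hand cheek already on its tray's rail. It slides freely (under 2 N) and stands 1 to 43 mm short of the end bracket. Home against the bracket its centre is 14 mm before the bracket's face, and that of the next one, snug, 42 mm before it
- right_stored: the same stored right-hand cheek; origin at the centre of its underside, axes as the loose ones; its arm points to the tray's -x, the robot's side
- right_tray: fixed black tray holding one right-hand cheek; x -75 to +45, y -70 to +110 mm, walls 18 mm high, none on its -y side. Origin on the bench under the rail's middle line. A steel hat rail runs along y, from its open end at y = -65 mm to a bare metal end bracket clamped on it, 61 mm high, its face anywhere from y = +60 to +87 mm: not reported, find it by touch
- right_bracket (a joint): how far the end bracket in the right-hand tray has been shifted along its rail from where it was clamped, m, 0 at the start (it does not tell where that is); it slips when pushed with more than 14 N
- right_open_end (a point): middle of the open end of the right-hand tray's rail, at its flanges' top, 19 mm above the bench; axes of the tray. Flanges 35 mm wide over all, 2.5 mm thick; hat below them 25 mm wide. A cheek on it rests with its underside 8.5 mm above the bench, y along the rail, with 3 mm play upward and 1.5 mm either side
- screwdriver_mid (a point): middle of a red-handled screwdriver, 200 mm long, lying on the bench; a bystander
- relay: white relay module, 75 by 36 mm, 84 mm high; a bystander; origin at the centre of its underside
- jar: clear screw jar, 60 mm across and 75 mm high; a bystander; origin at the centre of its underside
- offcut: offcut of hat rail, 140 by 35 mm, 15 mm high, lying on the bench; a bystander; origin at the centre of its underside
There are look-alikes about, which are no part of the job. What is shaped like the left_tray but orange is not meant.

How it is judged:
At the end, for the whole second after the job is handed in: In each tray both cheeks of its hand sit at rest on the rail (centred and down within 3 mm), less than 2.5 mm apart, the stored one under 2.5 mm from the end bracket, the new one on the open side with its arm to the tray's -x like the stored one's (z of left_stored_centre in the frame of left_tray between 0.0435 and 0.0495 m and x of left_stored_centre in the frame of left_tray between -0.003 and 0.003 m and z of left_cheek_centre in the frame of left_tray between 0.0435 and 0.0495 m and x of left_cheek_centre in the frame of left_tray between -0.003 and 0.003 m and y of left_cheek_centre in the frame of left_stored_centre between -0.0305 and -0.026 m and y of left_bracket_c0 in the frame of left_stored_centre below 0.0255 m and x of left_cheek_arm in the frame of left_tray below -0.045 m and linear speed of each of left_cheek, left_stored, right_cheek, right_stored below 0.01 m/s and z of right_stored_centre in the frame of right_tray between 0.0435 and 0.0495 m and x of right_stored_centre in the frame of right_tray between -0.003 and 0.003 m and z of right_cheek_centre in the frame of right_tray between 0.0435 and 0.0495 m and x of right_cheek_centre in the frame of right_tray between -0.003 and 0.003 m and y of right_cheek_centre in the frame of right_stored_centre between -0.0305 and -0.026 m and y of right_bracket_c0 in the frame of right_stored_centre below 0.0255 m and x of right_cheek_arm in the frame of right_tray below -0.045 m); the robot touches nothing.
It fails at once if another thing on the bench is pushed more than 30 mm out of its place (distance of any of screwdriver_mid, relay, jar, offcut from where it was at the start of the episode above 0.03 m).
It fails at once if an end bracket is shifted more than 3 mm along its rail (value of joint any of left_bracket, right_bracket above 0.003 m).
It fails at once if a cheek is forced against a tray or its rail with more than 60 N (contact force between any of left_cheek, right_cheek and left_tray above 60 N or contact force between any of left_cheek, right_cheek and right_tray above 60 N).
It also fails if it takes over 58 s, if anything falls off the work surface, if the arm or the gripper's body presses on something with over 40 N, if the wrist force passes 120 N, or if a joint passes its speed limit or range.

## Working session

There is one attempt and no reset: what is moved stays moved. The work goes in short steps, Python scripts to look and compute and a tool call to move; the robot and the scene stay as the last step left them, time stands still between calls to the robot, and variables do not carry over. Pictures are saved under pics/ and viewed, at most 10 in all, crops included, and the job is handed in when it is done.

Besides the shell and the picture viewer there is one more tool, called as name(argument=value, ...) on one line, values as JSON. arm_command: Moves the arm, as the interface text tells. Its arguments: {"type":"object","properties":{"rows":{"type":"string"}},"required":["rows"]}

```bash
mkdir -p pics; python3 - <<'E'
from bench import env
import cv2
s=env.sense()
print({k:(v if not hasattr(v,'round') else v) for k,v in s.items()})
print(env.pinch_z)
for n in("top","side"):
    c=env.calibration(n);print(n,c)
    cv2.imwrite(f"pics/{n}0.png",env.snapshot(n)[:,:,::-1])
E
```

```text
{'time_s': 0.0, 'joints': array([ 1.22388182,  0.47779643,  0.02237346,  1.55644662, -0.01152006,
        1.10930634, -0.08309451]), 'qd': array([-8.58120517e-04, -1.71295057e-04, -8.67624526e-04, -2.00726286e-03,
       -9.38201940e-05, -3.54965053e-04,  1.42611838e-03]), 'joint_torque': array([ 6.19904113e-04, -5.96444786e+01,  1.60828080e+00, -2.81194049e+01,
        1.25420574e-02,  9.26449749e-03, -1.49616972e-05]), 'eef_pos': array([ 0.15950274, -0.65527508,  0.23033088]), 'tcp_rot': array([ 9.92879706e-01,  1.19117813e-01, -1.74846445e-04, -8.97214790e-04]), 'contact_force': array([ 0.28709288, -0.14441536,  0.36733323]), 'ft_torque': array([-0.02112507, -0.01433934, -0.03818264]), 'finger_force': 0.0, 'grip_width': 1.0009523115179024}
0.0187
top {'intrinsics': array([[602.89235208,   0.        , 319.74262206],
       [  0.        , 602.89235208, 239.17886548],
       [  0.        ,   0.        ,   1.        ]]), 'origin': array([0.36554363, 0.0868046 , 1.36492778]), 'attitude': array([ 0.05021019, -0.06729973, -0.70135635,  0.70784811])}
side {'intrinsics': array([[441.42822803,   0.        , 317.04924877],
       [  0.        , 441.42822803, 241.23674244],
       [  0.        ,   0.        ,   1.        ]]), 'origin': array([ 0.56419932, -0.8056517 ,  0.71624337]), 'attitude': array([ 0.44166724, -0.00288662, -0.0268006 ,  0.89677391])}
```

View pics/top0.png

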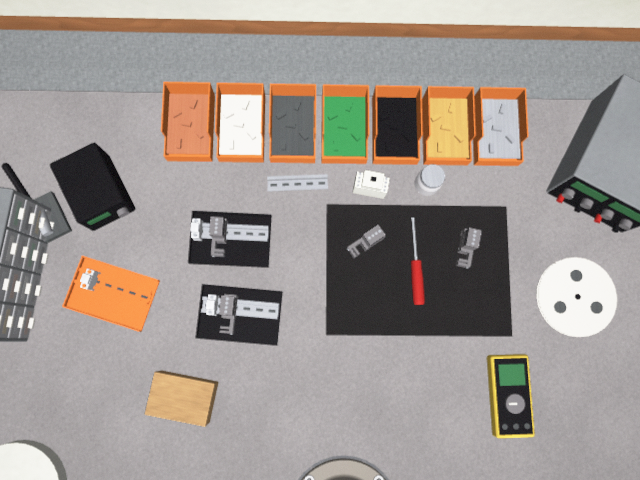

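View pics/side0.png

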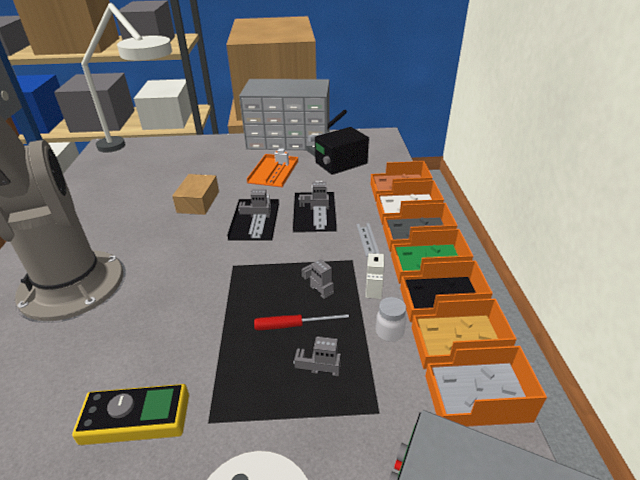

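The left tray candidates are the black trays at (230,240) and (240,315). The orange one at (110,293) is the look-alike. Loose cheeks are at (367,240) and (469,245). I'll use one close crop to tell the hands apart.

```bash
python3 - <<'E'
import cv2,numpy as np
t=cv2.imread("pics/top0.png")
def z(x,y,w,h,W,H):return cv2.resize(t[y:y+h,x:x+w],(W,H),interpolation=cv2.INTER_CUBIC)
a=z(185,205,100,75,400,300);b=z(185,275,100,75,400,300);c=z(335,210,100,75,400,300);d=z(425,210,100,75,400,300)
cv2.imwrite("pics/crop.png",np.vstack([np.hstack([a,b]),np.hstack([c,d])]))
E
```

```text
(no output)
```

View pics/crop.png

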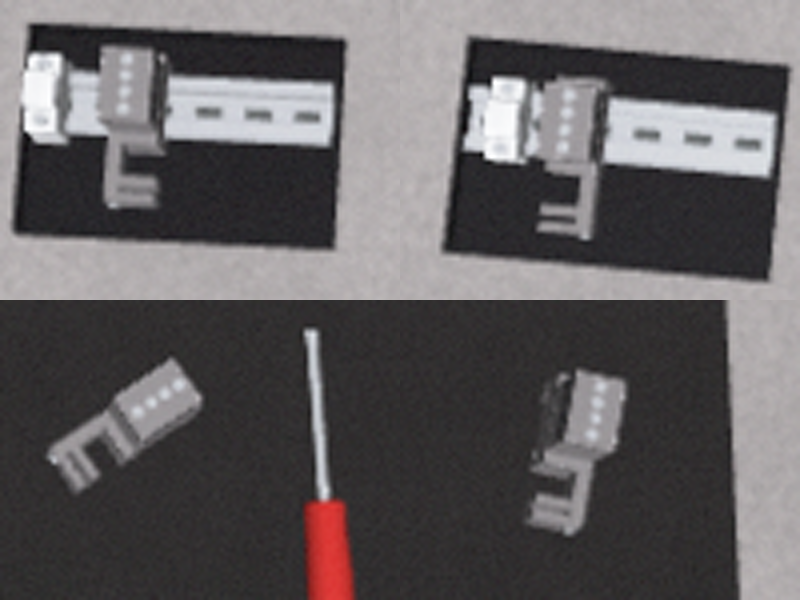

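Ribs on the right with the arm pointing at the viewer make the upper tray (230,240) the left-hand one. The lower tray (240,315) is right-hand. By the same test the loose cheek at (367,240) is left-hand and the one at (469,245) is right-hand. Next I'll measure the dot rows on the cheek tops and the rail edges.

```bash
cat > h.py <<'E'
import cv2,numpy as np
from scipy.spatial.transform import Rotation as R
from bench import env
def ray(n,uv,z):
    c=env.calibration(n);K=c["intrinsics"];uv=np.atleast_2d(uv)
    d=np.c_[(uv[:,0]-K[0,2])/K[0,0],-(uv[:,1]-K[1,2])/K[1,1],-np.ones(len(uv))]
    d=R.from_quat(c["attitude"]).apply(d);o=np.array(c["origin"])
    return o+d*((z-o[2])/d[:,2])[:,None]
def proj(n,P):
    c=env.calibration(n);K=c["intrinsics"]
    p=R.from_quat(c["attitude"]).inv().apply(np.atleast_2d(P)-c["origin"])
    return np.c_[K[0,0]*p[:,0]/-p[:,2]+K[0,2],K[1,1]*p[:,1]/p[:,2]+K[1,2]]
def dots(g,box,k=9):
    x,y,w,h=box
    s=cv2.resize(g[y:y+h,x:x+w],None,fx=4,fy=4,interpolation=cv2.INTER_CUBIC)
    th=cv2.morphologyEx(s,cv2.MORPH_TOPHAT,np.ones((17,17)))
    m=(th>25).astype(np.uint8)
    n,_,st,ce=cv2.connectedComponentsWithStats(m)
    return [(round((c[0]-1.5)/4+x,2),round((c[1]-1.5)/4+y,2),int(a[4])) for a,c in zip(st[1:],ce[1:]) if a[4]>12]
E
python3 - <<'E'
from h import *
g=cv2.imread("pics/top0.png",0)
for n,b in dict(LS=(210,214,14,22),RS=(218,290,22,30),LC=(362,222,26,26),RC=(462,224,22,30)).items(): print(n,dots(g,b))
t=cv2.imread("pics/top0.png").astype(int)
# rail edges: columns right of stored cheek
for n,(x0,x1,y0,y1) in dict(L=(230,264,215,255),R=(240,275,290,330)).items():
    up=[];lo=[]
    for x in range(x0,x1,2):
        col=g[y0:y1,x].astype(float);m=np.where(col>110)[0]
        a,b=m[0],m[-1]
        up.append((x,y0+a-(col[a]-110)/(col[a]-col[a-1])));lo.append((x,y0+b+(col[b]-110)/(col[b]-col[b+1])))
    for e in(up,lo):
        e=np.array(e);w=ray("top",e,0.019);p=np.polyfit(w[:,1],w[:,0],1);print(n,"x=%.4f%+.4f y"%(p[1],p[0]),"res",(w[:,0]-np.polyval(p,w[:,1])).round(4).tolist())
    for y in (y0+15,y0+20,y0+25): print(g[y,x1-6:x1+12])
E
```

```text
LS [(np.float64(216.28), np.float64(219.3), 111), (np.float64(209.93), np.float64(219.97), 13), (np.float64(215.91), np.float64(223.36), 98), (np.float64(215.68), np.float64(227.41), 123), (np.float64(215.32), np.float64(231.6), 124)]
RS [(np.float64(234.85), np.float64(296.14), 161), (np.float64(218.32), np.float64(296.37), 84), (np.float64(226.81), np.float64(298.41), 156), (np.float64(226.3), np.float64(302.68), 123), (np.float64(236.19), np.float64(305.36), 16), (np.float64(218.2), np.float64(309.52), 139), (np.float64(225.71), np.float64(307.01), 111), (np.float64(238.78), np.float64(306.88), 40), (np.float64(225.22), np.float64(311.3), 123), (np.float64(235.0), np.float64(314.25), 27), (np.float64(229.87), np.float64(317.06), 338)]
LC [(np.float64(377.24), np.float64(225.17), 108), (np.float64(379.31), np.float64(230.68), 127), (np.float64(375.74), np.float64(232.92), 111), (np.float64(383.91), np.float64(234.22), 95), (np.float64(364.12), np.float64(234.43), 48), (np.float64(372.4), np.float64(235.16), 98), (np.float64(368.97), np.float64(237.53), 117), (np.float64(364.23), np
[... 986 characters left out ...]
150 150 151 196 213 208 111  41 122 165 172 173 173 175]
[180 180 186 184 188 188 192 193 195 123  55  38 153 174 172 170 172 169]
R x=0.4782-0.1201 y res [0.0045, 0.0036, 0.0025, 0.0018, 0.0011, 0.0002, -0.0006, -0.0018, -0.0028, -0.0033, -0.0041, -0.0052, -0.0062, -0.0073, -0.008, -0.0087, 0.0172, 0.017]
R x=0.3994+0.0820 y res [0.0001, 0.0002, -0.0003, -0.0001, -0.0001, -0.0, 0.0003, 0.0001, -0.0003, 0.0001, 0.0001, 0.0001, 0.0001, -0.0003, -0.0002, -0.0001, 0.0, 0.0002]
[214 216 213 215 214 215 213 214 218 162  79  39 135 174 177 174 172 169]
[125 111 111 110 107 121 176 210 215 133  58  78 159 180 181 181 179 178]
[219 219 218 219 219 219 220 220 188  98  42 137 166 172 179 178 173 175]
```

```bash
cat > m.py <<'E'
from h import *
g=cv2.imread("pics/top0.png",0)
D=dict(LS=[(216.28,219.3),(215.91,223.36),(215.68,227.41),(215.32,231.6)],RS=[(226.81,298.41),(226.3,302.68),(225.71,307.01),(225.22,311.3)],
LC=[(379.31,230.68),(375.74,232.92),(372.4,235.16),(368.97,237.53)],RC=[(474.71,231.15),(473.95,235.18),(473.49,239.1),(472.55,243.2)])
for n,d in D.items():
    w=ray("top",d,.0845 if n[1]=="S" else .076);v=w[0]-w[-1]
    print(n,"centre",w.mean(0)[:2].round(4),"x-axis dir deg",round(np.degrees(np.arctan2(v[1],v[0])),1),"len",round(np.hypot(*v[:2]),4))
for n,(x0,x1,y0,y1) in dict(L=(230,264,215,255),R=(240,272,296,330)).items():
    f=[]
    for s in(0,1):
        e=[]
        for x in range(x0,x1,2):
            col=g[y0:y1,x].astype(float);m=np.where(col>120)[0]
            a=m[-s];b=a+(1 if s else -1);e.append((x,y0+a+(b-a)*(col[a]-120)/(col[a]-col[b])))
        w=ray("top",e,0.019);f.append(np.polyfit(w[:,1],w[:,0],1))
    f=np.array(f);p=f.mean(0);print(n,f.round(4).tolist(),"mid x=%.4f%+.4f y"%(p[1],p[0]),"yaw",np.degrees(np.arctan(-p[0])).round(2))
for n,u in dict(L=[(268,224),(267.5,240)],R=[(278.5,304),(277,319)]).items(): print(n,"end",ray("top",u,.019).round(4).tolist())
for n,u in dict(screw=[(413,220),(418,303)],relay=[(371,184)]).items(): print(n,ray("top",u,.03).round(3).tolist())
print(env.sense()["eef_pos"])
E
python3 m.py
```

```text
LS centre [0.6083 0.2806] x-axis dir deg -2.3 len 0.027
RS centre [0.4382 0.2531] x-axis dir deg -5.2 len 0.0272
LC centre [ 0.5948 -0.062 ] x-axis dir deg -55.8 len 0.0274
RC centre [ 0.5905 -0.2799] x-axis dir deg -12.0 len 0.0274
L [[0.0342, 0.6165], [0.0366, 0.5798]] mid x=0.5981+0.0354 y yaw -2.03
R [[0.0806, 0.4361], [0.0839, 0.3992]] mid x=0.4176+0.0823 y yaw -4.7
L end [[0.6254, 0.1727, 0.019], [0.5885, 0.173, 0.019]]
R end [[0.4448, 0.1455, 0.019], [0.4117, 0.1482, 0.019]]
screw [[0.636, -0.156, 0.03], [0.449, -0.164, 0.03]]
relay [[0.719, -0.061, 0.03]]
[ 0.15952364 -0.65534376  0.23042688]
```

```bash
cat > go.py <<'E'
# go.py x y z yaw(deg of cheek x-axis): turn first, then shift in tool axes
import sys
from h import *
x,y,z,yaw=map(float,sys.argv[1:]);s=env.sense()
M=R.from_quat(s["tcp_rot"]);ty=M.apply([0,1,0]);a=np.degrees(np.arctan2(ty[1],ty[0]))
t=-((yaw-a+90)%180-90)
d=(M*R.from_euler('z',t,degrees=True)).inv().apply(np.array([x,y,z])-s["eef_pos"])
print("turn",t.round(2),"shift mm",(d*1e3).round(1),"pos",s["eef_pos"].round(4),"j7",s["joints"][6].round(2),"tilt",M.apply([0,0,1]).round(4),"F",s["contact_force"].round(1),"t",s["time_s"])
E
python3 go.py .5948 -.062 .16 -55.8
```

```text
turn -20.52 shift mm [ 693.5 -246.    71.1] pos [ 0.1595 -0.6553  0.2304] j7 -0.08 tilt [-5.0e-04  1.5e-03 -1.0e+00] F [ 0.6  0.3 -0.4] t 0.1
```

arm_command(rows="0 0 0 -6.84 1;0 0 0 -6.84 1;0 0 0 -6.84 1;0.04 -0.014 0.004 0 1;0.04 -0.014 0.004 0 1;0.04 -0.014 0.004 0 1;0.04 -0.014 0.004 0 1;0.04 -0.014 0.004 0 1;0.04 -0.014 0.004 0 1;0.04 -0.014 0.004 0 1")

```text
time_s: 1.1
eef_pos: [0.3367, -0.4158, 0.203]
tcp_rot: [0.956, 0.294, -0.0, -0.0]
contact_force: [0.8, -1.2, 0.7]
grip_width: 1.003
finger_force: 0.0
```

arm_command(rows="0.04 -0.014 0.004 0 1;0.04 -0.014 0.004 0 1;0.04 -0.014 0.004 0 1;0.04 -0.014 0.004 0 1;0.04 -0.014 0.004 0 1;0.04 -0.014 0.004 0 1;0.04 -0.014 0.004 0 1;0.04 -0.014 0.004 0 1;0.04 -0.014 0.004 0 1;0 0 0 0 1")

```text
time_s: 2.1
eef_pos: [0.5659, -0.1036, 0.1668]
tcp_rot: [0.954, 0.298, 0.001, -0.002]
contact_force: [-1.0, 1.0, 0.4]
grip_width: 1.001
finger_force: 0.0
```

```bash
python3 go.py .5948 -.062 .042 -55.8
```

```text
turn 0.53 shift mm [ 46.8 -17.8 125. ] pos [ 0.5659 -0.1036  0.1668] j7 -1.03 tilt [ 0.0015  0.004  -1.    ] F [-1.   1.   0.4] t 2.1
```

arm_command(rows="0.023 -0.009 0.02 0.5 1;0.023 -0.009 0.02 0 1;0 0 0 0 1")

```text
time_s: 2.4
eef_pos: [0.5906, -0.0665, 0.1246]
tcp_rot: [0.956, 0.292, -0.001, -0.002]
contact_force: [-0.4, 0.9, -0.7]
grip_width: 0.998
finger_force: 0.0
```

```bash
python3 go.py .5948 -.062 .042 -55.8; python3 - <<'E'
from h import *
t=env.snapshot("top");s=env.snapshot("side")
a=cv2.resize(t[200:290,310:430],(480,360));b=cv2.resize(s[235:325,260:380],(480,360))
cv2.imwrite("pics/c1.png",np.hstack([a,b])[:,:760,::-1])
E
```

```text
turn -0.23 shift mm [ 6.2 -1.  82.6] pos [ 0.5906 -0.0665  0.1246] j7 -1.14 tilt [-0.0037  0.0025 -1.    ] F [-0.4  0.9 -0.7] t 2.4
```

View pics/c1.png

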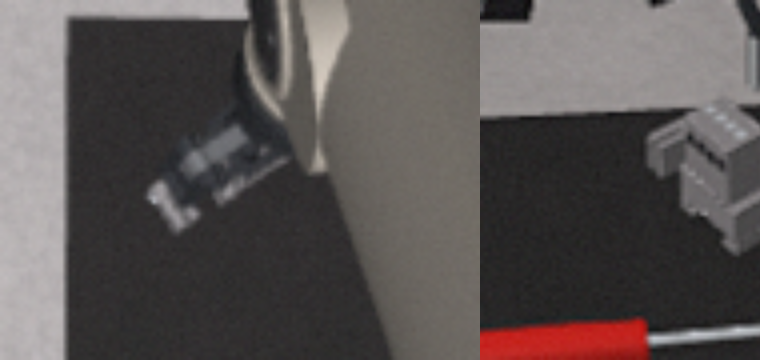

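The gripper stands over the left-hand cheek (crop ~(230,150)), in line with it, so I descend.

arm_command(rows="0 0 0 0 1;0 0 0 0 1")

```text
time_s: 2.7
eef_pos: [0.5911, -0.0717, 0.128]
tcp_rot: [0.957, 0.289, 0.0, 0.001]
contact_force: [0.0, 0.6, -0.4]
grip_width: 1.006
finger_force: 0.0
```

```bash
python3 go.py .5948 -.062 .042 -55.8
```

```text
turn -0.6 shift mm [ 8.5 -6.1 86. ] pos [ 0.5911 -0.0717  0.128 ] j7 -1.13 tilt [ 9.e-04 -8.e-04 -1.e+00] F [ 0.   0.6 -0.4] t 2.7
```

arm_command(rows="0.008 -0.006 0 -0.6 1;0 0 0.03 0 1;0 0 0.03 0 1;0 0 0.02 0 1;0 0 0.005 0 1;0 0 0 0 1;0 0 0 0 1")

```text
time_s: 3.4
eef_pos: [0.5955, -0.0606, 0.0435]
tcp_rot: [0.956, 0.295, 0.001, 0.0]
contact_force: [-0.2, -0.6, -0.4]
grip_width: 0.999
finger_force: 0.0
```

```bash
python3 go.py .5948 -.062 .042 -55.8
```

```text
turn 0.11 shift mm [-1.4  0.7  1.5] pos [ 0.5955 -0.0606  0.0435] j7 -1.19 tilt [ 0.0019  0.     -1.    ] F [-0.2 -0.6 -0.4] t 3.4
```

arm_command(rows="-0.001 0 0 0 1;0 0 0 0 0;0 0 0 0 -1;0 0 0 0 -1;0 0 0 0 -1;0 0 0 0 -1;0 0 0 0 -1;0 0 0 0 -1")

```text
time_s: 4.2
eef_pos: [0.594, -0.0615, 0.0428]
tcp_rot: [0.956, 0.295, 0.0, 0.0]
contact_force: [-0.5, -0.7, 6.8]
grip_width: 0.464
finger_force: 60.5
```

```bash
python3 go.py .5948 -.062 .042 -55.8
```

```text
turn 0.09 shift mm [0.4 0.8 0.8] pos [ 0.594  -0.0615  0.0428] j7 -1.19 tilt [ 7.e-04 -3.e-04 -1.e+00] F [-0.5 -0.7  6.8] t 4.2
```

arm_command(rows="0 0 -0.02 0 -1;0 0 -0.03 0 -1;0 0 -0.02 -7.7 -1;0 0 0 -7.7 -1;0 0 0 -7.7 -1;0 0 0 -7.7 -1;0 0 0 -7.7 -1;0 0 0 -7.7 -1;0 0 0 -7.7 -1;0 0 0 0 -1")

```text
time_s: 5.2
eef_pos: [0.5932, -0.0615, 0.1117]
tcp_rot: [0.718, 0.696, -0.0, -0.001]
contact_force: [-0.3, -0.1, -1.2]
grip_width: 0.463
finger_force: 60.7
```

```bash
python3 go.py .6026 .13 .1 -2.1
```

```text
turn 0.35 shift mm [191.7   2.4  11.8] pos [ 0.5932 -0.0615  0.1117] j7 -0.33 tilt [-1.e-03  6.e-04 -1.e+00] F [-0.3 -0.1 -1.2] t 5.2
```

arm_command(rows="0.032 0 0 0 -1;0.04 0.001 0 0 -1;0.04 0.001 0 0 -1;0.04 0 0.01 0 -1;0.025 0 0 0 -1;0.014 0 0 0 -1;0 0 0 0 -1;0 0 0 0 -1;0 0 0 0 -1")

```text
time_s: 6.1
eef_pos: [0.602, 0.1267, 0.1021]
tcp_rot: [0.719, 0.695, -0.001, 0.001]
contact_force: [-0.2, -0.1, -2.3]
grip_width: 0.459
finger_force: 60.7
```

```bash
python3 go.py .6026 .13 .053 -2.1
```

```text
turn 0.09 shift mm [ 3.4  0.4 49.1] pos [0.602  0.1267 0.1021] j7 -0.66 tilt [-1.0e-04 -1.7e-03 -1.0e+00] F [-0.2 -0.1 -2.3] t 6.1
```

arm_command(rows="0 0 0.03 0 -1;0 0.0005 0.019 0 -1;0 0 0 0 -1;0 0 0 0 -1;0 0 0 0 -1")

```text
time_s: 6.6
eef_pos: [0.6032, 0.1291, 0.0546]
tcp_rot: [0.719, 0.695, 0.001, 0.001]
contact_force: [0.6, 0.1, -0.7]
grip_width: 0.458
finger_force: 60.7
```

```bash
python3 go.py .6028 .13 .053 -2.1; python3 - <<'E'
from h import *
t=env.snapshot("top");s=env.snapshot("side")
p=proj("side",[.6,.15,.05])[0].astype(int);print(p)
b=cv2.resize(s[p[1]-45:p[1]+35,p[0]-50:p[0]+50],(800,600),interpolation=cv2.INTER_CUBIC)
cv2.imwrite("pics/c2.png",b[:,:,::-1]);cv2.imwrite("pics/c2t.png",t[:,:,::-1])
E
```

```text
turn 0.23 shift mm [ 0.9 -0.4  1.6] pos [0.6032 0.1291 0.0546] j7 -0.7 tilt [ 1.9e-03  3.0e-04 -1.0e+00] F [ 0.6  0.1 -0.7] t 6.6
[316 220]
```

View pics/c2.png

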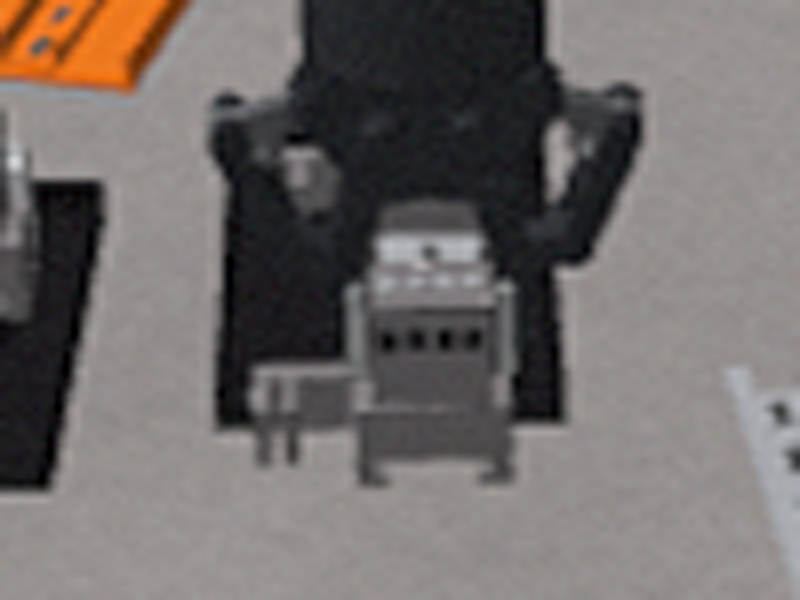

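arm_command(rows="0.008 -0.0004 0.0012 0.2 -1;0.008 0 0 0 -1;0.006 0 0 0 -1;0.003 0 0 0 -1;0 0 0 0 -1;0 0 0 0 -1;0 0 0 0 -1")

```text
time_s: 7.4
eef_pos: [0.6027, 0.154, 0.052]
tcp_rot: [0.72, 0.694, -0.0, 0.0]
contact_force: [-0.5, -0.2, -1.6]
grip_width: 0.457
finger_force: 60.7
```

```bash
python3 go.py .6037 .158 .053 -2.1
```

```text
turn 0.07 shift mm [ 4.1  0.9 -1. ] pos [0.6027 0.154  0.052 ] j7 -0.74 tilt [-1.e-04 -4.e-04 -1.e+00] F [-0.5 -0.2 -1.6] t 7.4
```

arm_command(rows="0.002 0.0008 -0.0007 0 -1;0.002 0 0 0 -1;0.002 0 0 0 -1;0.002 0 0 0 -1;0 0 0 0 -1;0 0 0 0 -1")

```text
time_s: 8.0
eef_pos: [0.6038, 0.1627, 0.0529]
tcp_rot: [0.719, 0.695, 0.0, 0.0]
contact_force: [0.7, -0.2, -1.0]
grip_width: 0.458
finger_force: 60.7
```

```bash
python3 go.py .6038 .16 .053 -2.1
```

```text
turn 0.11 shift mm [-2.7  0.1 -0.1] pos [0.6038 0.1627 0.0529] j7 -0.75 tilt [ 3.e-04  3.e-04 -1.e+00] F [ 0.7 -0.2 -1. ] t 8.0
```

arm_command(rows="0.002 0 0 0 -1;0.002 0 0 0 -1;0.002 0 0 0 -1;0.002 0 0 0 -1;0 0 0 0 -1;0 0 0 0 -1")

```text
time_s: 8.6
eef_pos: [0.6041, 0.1709, 0.0529]
tcp_rot: [0.719, 0.695, 0.0, -0.0]
contact_force: [0.4, 0.5, -0.9]
grip_width: 0.459
finger_force: 60.7
```

```bash
python3 go.py .6041 .17 .053 -2.1
```

```text
turn 0.12 shift mm [-0.9 -0.  -0.1] pos [0.6041 0.1709 0.0529] j7 -0.76 tilt [ 4.e-04  7.e-04 -1.e+00] F [ 0.4  0.5 -0.9] t 8.6
```

arm_command(rows="0.004 0 0 0 -1;0.004 0 0 0 -1;0.004 0 0 0 -1;0.004 0 0 0 -1;0.004 0 0 0 -1;0.004 0 0 0 -1;0.004 0 0 0 -1;0.004 0 0 0 -1;0 0 0 0 -1;0 0 0 0 -1")

```text
time_s: 9.6
eef_pos: [0.6053, 0.2034, 0.0529]
tcp_rot: [0.719, 0.695, 0.001, -0.0]
contact_force: [2.9, 0.8, -3.3]
grip_width: 0.459
finger_force: 60.7
```

```bash
python3 go.py .6064 .235 .053 -2.1
```

```text
turn 0.13 shift mm [31.7 -0.1 -0. ] pos [0.6053 0.2034 0.0529] j7 -0.8 tilt [ 7.0e-04  1.4e-03 -1.0e+00] F [ 2.9  0.8 -3.3] t 9.6
```

arm_command(rows="0.004 0.0006 0 0 -1;0.004 0 0 0 -1;0.004 0 0 0 -1;0.004 0 0 0 -1;0.004 0 0 0 -1;0.004 0 0 0 -1;0.004 0 0 0 -1;0.004 0 0 0 -1;0 0 0 0 -1;0 0 0 0 -1")

```text
time_s: 10.6
eef_pos: [0.6066, 0.2346, 0.0528]
tcp_rot: [0.719, 0.695, -0.0, -0.0]
contact_force: [0.4, 0.0, -1.1]
grip_width: 0.457
finger_force: 61.0
```

```bash
python3 go.py .607 .25 .053 -2.1
```

```text
turn 0.12 shift mm [15.4 -0.2 -0.2] pos [0.6066 0.2346 0.0528] j7 -0.84 tilt [-3.e-04  1.e-04 -1.e+00] F [ 0.4  0.  -1.1] t 10.6
```

arm_command(rows="0.003 0 0 0 -1;0.003 0 0 0 -1;0.003 0 0 0 -1;0.003 0 0 0 -1;0.002 0 0 0 -1;0.001 0 0 0 -1;0.001 0 0 0 -1;0.001 0 0 0 -1;0 0 0 0 -1")

```text
time_s: 11.5
eef_pos: [0.6075, 0.2512, 0.0528]
tcp_rot: [0.719, 0.695, -0.0, 0.0]
contact_force: [0.3, 0.0, -1.2]
grip_width: 0.461
finger_force: 61.0
```

arm_command(rows="0.001 0 0 0 -1;0.001 0 0 0 -1;0.001 0 0 0 -1;0.001 0 0 0 -1;0 0 0 0 -1")

```text
time_s: 12.0
eef_pos: [0.6075, 0.2557, 0.0528]
tcp_rot: [0.719, 0.695, 0.0, -0.0]
contact_force: [-0.6, -0.8, -0.6]
grip_width: 0.459
finger_force: 61.0
```

arm_command(rows="0.001 0 0 0 -1;0.001 0 0 0 -1;0.001 0 0 0 -1;0 0 0 0 -1")

```text
time_s: 12.4
eef_pos: [0.6076, 0.2587, 0.0528]
tcp_rot: [0.719, 0.695, 0.0, -0.0]
contact_force: [-0.0, -0.5, -1.1]
grip_width: 0.46
finger_force: 61.0
```

```bash
python3 - <<'E'
from h import *
for z in(.04,.061,.08): print(z,ray("top",[[202,223],[185+128/4,275+115/4]],z).round(4).tolist())
E
```

```text
0.04 [[0.6218, 0.3181, 0.04], [0.4429, 0.2785, 0.04]]
0.061 [[0.6178, 0.3145, 0.061], [0.4417, 0.2755, 0.061]]
0.08 [[0.6141, 0.3112, 0.08], [0.4406, 0.2727, 0.08]]
```

arm_command(rows="0.001 0 0 0 -1;0.001 0 0 0 -1;0.001 0 0 0 -1;0 0 0 0 -1")

```text
time_s: 12.8
eef_pos: [0.6078, 0.2617, 0.0528]
tcp_rot: [0.719, 0.695, 0.0, -0.0]
contact_force: [-0.9, -0.4, -0.3]
grip_width: 0.457
finger_force: 61.0
```

arm_command(rows="0.001 0 0 0 -1;0.001 0 0 0 -1;0.001 0 0 0 -1;0.001 0 0 0 -1;0 0 0 0 -1")

```text
time_s: 13.3
eef_pos: [0.6078, 0.2657, 0.0528]
tcp_rot: [0.719, 0.695, 0.0, -0.0]
contact_force: [-0.7, -0.1, -1.0]
grip_width: 0.46
finger_force: 61.0
```

arm_command(rows="0.001 0 0 0 -1;0.001 0 0 0 -1;0 0 0 0 -1")

```text
time_s: 13.6
eef_pos: [0.6079, 0.2676, 0.0528]
tcp_rot: [0.719, 0.695, 0.0, -0.0]
contact_force: [0.2, -0.8, -1.0]
grip_width: 0.46
finger_force: 61.0
```

arm_command(rows="0.001 0 0 0 -1;0 0 0 0 -1")

```text
time_s: 13.8
eef_pos: [0.608, 0.2686, 0.0528]
tcp_rot: [0.719, 0.695, 0.0, -0.0]
contact_force: [0.1, 0.4, -1.7]
grip_width: 0.457
finger_force: 61.0
```

arm_command(rows="0.001 0 0 0 -1;0 0 0 0 -1")

```text
time_s: 14.0
eef_pos: [0.608, 0.2696, 0.0528]
tcp_rot: [0.719, 0.695, 0.0, -0.0]
contact_force: [0.5, -1.5, -2.4]
grip_width: 0.461
finger_force: 61.0
```

arm_command(rows="0.001 0 0 0 -1;0 0 0 0 -1")

```text
time_s: 14.2
eef_pos: [0.608, 0.2706, 0.0528]
tcp_rot: [0.719, 0.695, 0.0, -0.0]
contact_force: [0.3, -0.3, -2.1]
grip_width: 0.46
finger_force: 61.0
```

arm_command(rows="0.001 0 0 0 -1;0 0 0 0 -1")

```text
time_s: 14.4
eef_pos: [0.6081, 0.2716, 0.0528]
tcp_rot: [0.719, 0.695, 0.0, -0.0]
contact_force: [0.0, -1.2, -1.9]
grip_width: 0.462
finger_force: 61.0
```

arm_command(rows="0.001 0 0 0 -1;0 0 0 0 -1")

```text
time_s: 14.6
eef_pos: [0.6081, 0.2726, 0.0528]
tcp_rot: [0.719, 0.695, 0.0, -0.0]
contact_force: [0.6, -0.0, -1.5]
grip_width: 0.456
finger_force: 61.0
```

arm_command(rows="0.0007 0 0 0 -1;0 0 0 0 -1")

```text
time_s: 14.8
eef_pos: [0.6082, 0.2732, 0.0528]
tcp_rot: [0.719, 0.695, 0.0, -0.0]
contact_force: [0.2, -0.4, -1.6]
grip_width: 0.461
finger_force: 61.0
```

arm_command(rows="0.001 0 0 0 -1;0 0 0 0 -1")

```text
time_s: 15.0
eef_pos: [0.6082, 0.2743, 0.0528]
tcp_rot: [0.719, 0.695, 0.0, -0.0]
contact_force: [0.3, -1.7, -1.1]
grip_width: 0.46
finger_force: 61.0
```

arm_command(rows="0.0007 0 0 0 -1;0 0 0 0 -1")

```text
time_s: 15.2
eef_pos: [0.6083, 0.2749, 0.0528]
tcp_rot: [0.719, 0.695, 0.0, -0.0]
contact_force: [0.0, -0.3, -1.8]
grip_width: 0.458
finger_force: 61.0
```

arm_command(rows="0.0007 0 0 0 -1;0 0 0 0 -1")

```text
time_s: 15.4
eef_pos: [0.6083, 0.2756, 0.0528]
tcp_rot: [0.719, 0.695, 0.0, -0.0]
contact_force: [0.1, -1.5, -1.2]
grip_width: 0.462
finger_force: 61.0
```

arm_command(rows="0.0007 0 0 0 -1;0 0 0 0 -1")

```text
time_s: 15.6
eef_pos: [0.6083, 0.2763, 0.0528]
tcp_rot: [0.719, 0.695, 0.0, -0.0]
contact_force: [-0.1, -1.7, -2.1]
grip_width: 0.46
finger_force: 61.0
```

arm_command(rows="0.0007 0 0 0 -1;0 0 0 0 -1")

```text
time_s: 15.8
eef_pos: [0.6083, 0.277, 0.0528]
tcp_rot: [0.719, 0.695, 0.0, -0.0]
contact_force: [0.1, -0.2, -1.9]
grip_width: 0.461
finger_force: 61.0
```

```bash
python3 - <<'E'
from h import *
t=env.snapshot("top");s=env.snapshot("side")
a=cv2.resize(t[200:275,180:280],(400,300),interpolation=cv2.INTER_CUBIC);b=cv2.resize(s[170:245,265:365],(400,300),interpolation=cv2.INTER_CUBIC)
cv2.imwrite("pics/c3.png",np.hstack([a,b])[:,:,::-1])
E
```

```text
(no output)
```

View pics/c3.png

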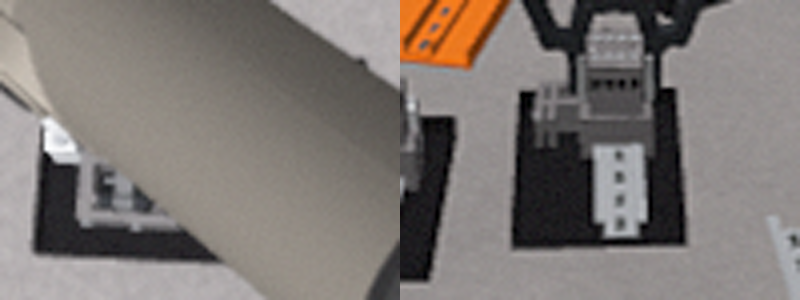

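The pair is on the rail, with the stored cheek's arm at crop (80,200) close to the bracket at (62,140). I'll keep going by feel.

arm_command(rows="0.0007 0 0 0 -1;0 0 0 0 -1")

```text
time_s: 16.1
eef_pos: [0.6083, 0.2776, 0.0528]
tcp_rot: [0.719, 0.695, 0.0, -0.0]
contact_force: [0.0, -0.5, -0.9]
grip_width: 0.46
finger_force: 61.0
```

arm_command(rows="0.0007 0 0 0 -1;0 0 0 0 -1")

```text
time_s: 16.3
eef_pos: [0.6084, 0.2784, 0.0528]
tcp_rot: [0.719, 0.695, 0.0, -0.0]
contact_force: [-0.2, -0.3, -1.5]
grip_width: 0.458
finger_force: 61.0
```

arm_command(rows="0.0007 0 0 0 -1;0 0 0 0 -1")

```text
time_s: 16.5
eef_pos: [0.6084, 0.2788, 0.0528]
tcp_rot: [0.719, 0.695, -0.0, 0.0]
contact_force: [-0.8, -1.1, -0.2]
grip_width: 0.459
finger_force: 61.0
```

arm_command(rows="0.0005 0 0 0 -1;0 0 0 0 -1")

```text
time_s: 16.7
eef_pos: [0.6084, 0.2789, 0.0528]
tcp_rot: [0.719, 0.695, -0.0, 0.0]
contact_force: [-1.0, -3.4, 0.5]
grip_width: 0.457
finger_force: 61.1
```

arm_command(rows="0.0005 0 0 0 -1;0 0 0 0 -1")

```text
time_s: 16.9
eef_pos: [0.6084, 0.279, 0.0527]
tcp_rot: [0.72, 0.694, -0.001, 0.0]
contact_force: [-1.7, -4.6, 3.0]
grip_width: 0.463
finger_force: 61.2
```

Contact with the bracket is clear: motion stopped at y=0.279 with force rising to 4.6 N. I lower a little, release and retreat.

arm_command(rows="0 0 0.0012 0 -1;0 0 0 0 -1;0 0 0 0 0;0 0 0 0 0.3;0 0 0 0 0.6;0 0 0 0 0.6;0 0 -0.02 0 0.6;0 0 -0.04 0 1;0 0 -0.04 0 1;0 0 0 0 1")

```text
time_s: 17.9
eef_pos: [0.6114, 0.2828, 0.1582]
tcp_rot: [0.719, 0.695, 0.005, 0.001]
contact_force: [-0.1, 0.8, -0.3]
grip_width: 1.002
finger_force: 0.0
```

```bash
python3 go.py .5905 -.28 .15 -12
```

```text
turn 10.01 shift mm [-554.9   96.5    4.8] pos [0.6114 0.2828 0.1582] j7 -0.84 tilt [ 0.0092  0.0057 -0.9999] F [-0.1  0.8 -0.3] t 17.9
```

arm_command(rows="0 0 0 5 1;-0.025 0.0035 0 5 1;-0.044 0.0077 0 0 1;-0.044 0.0077 0 0 1;-0.044 0.0077 0 0 1;-0.044 0.0077 0 0 1;-0.044 0.0077 0 0 1;-0.044 0.0077 0 0 1;-0.044 0.0077 0 0 1;-0.044 0.0077 0 0 1")

```text
time_s: 18.9
eef_pos: [0.5957, -0.1039, 0.1516]
tcp_rot: [0.777, 0.63, 0.0, 0.0]
contact_force: [0.8, -0.2, 0.0]
grip_width: 0.999
finger_force: 0.0
```

arm_command(rows="-0.044 0.0077 0 0 1;-0.044 0.0077 0 0 1;-0.044 0.0077 0 0 1;-0.03 0.005 0 0 1;-0.01 0.002 0 0 1;0 0 0 0 1;0 0 0 0 1;0 0 0 0 1")

```text
time_s: 19.7
eef_pos: [0.5903, -0.274, 0.1517]
tcp_rot: [0.776, 0.631, 0.001, -0.0]
contact_force: [0.4, -0.1, 0.2]
grip_width: 0.998
finger_force: 0.0
```

```bash
python3 go.py .5905 -.28 .042 -12; python3 - <<'E'
from h import *
t=env.snapshot("top");s=env.snapshot("side")
a=cv2.resize(t[200:275,180:280],(400,300),interpolation=cv2.INTER_CUBIC);b=cv2.resize(t[200:275,425:525],(400,300),interpolation=cv2.INTER_CUBIC)
cv2.imwrite("pics/c4.png",np.hstack([a,b])[:,:,::-1]);cv2.imwrite("pics/t4.png",t[:,:,::-1])
E
```

```text
turn 0.21 shift mm [ -6.    1.4 109.7] pos [ 0.5903 -0.274   0.1517] j7 -0.09 tilt [ 4.0e-04  1.2e-03 -1.0e+00] F [ 0.4 -0.1  0.2] t 19.7
```

View pics/c4.png

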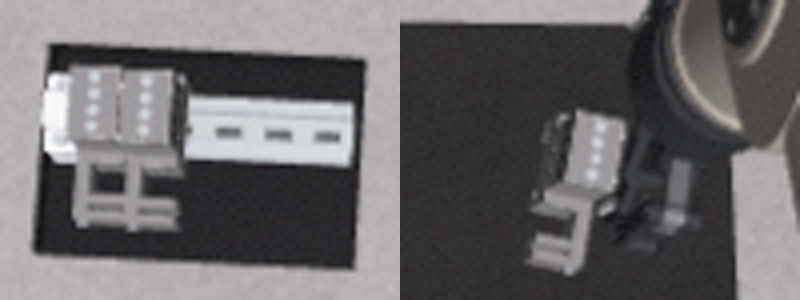

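The left pair stands together at the bracket (dot rows at crop x≈92 and 146), same way round. The right-hand cheek at crop (595,145) is undisturbed.

arm_command(rows="-0.006 0.0014 0.02 0 1;0 0 0.04 0 1;0 0 0.03 0 1;0 0 0.018 0 1;0 0 0 0 1;0 0 0 0 1;0 0 0 0 1")

```text
time_s: 20.5
eef_pos: [0.5912, -0.2833, 0.0455]
tcp_rot: [0.777, 0.629, 0.001, 0.001]
contact_force: [0.1, -0.2, 0.9]
grip_width: 0.995
finger_force: 0.0
```

```bash
python3 go.py .5905 -.28 .042 -12;python3 - <<'E'
from h import *
g=cv2.imread("pics/t4.png",0)
d=np.array([p for p in dots(g,(196,210,28,32)) if 60<p[2]<200]);print(d.round(1).tolist())
w=ray("top",d[:,:2],.0845);w=w[np.argsort(w[:,1])];print(w.round(4)[:,:2].tolist())
E
```

```text
turn 0.01 shift mm [ 3.  -1.4  3.5] pos [ 0.5912 -0.2833  0.0455] j7 -0.13 tilt [ 0.003  -0.0011 -1.    ] F [ 0.1 -0.2  0.9] t 20.5
[[203.2, 218.7, 118.0], [216.2, 219.6, 126.0], [203.1, 222.9, 112.0], [216.0, 224.0, 115.0], [202.7, 227.0, 105.0], [215.7, 228.1, 105.0], [202.3, 231.0, 93.0], [215.4, 232.1, 99.0]]
[[0.6211, 0.2802], [0.6114, 0.2803], [0.6024, 0.2806], [0.5936, 0.2809], [0.6135, 0.3081], [0.6228, 0.3082], [0.6044, 0.3085], [0.5956, 0.309]]
```

arm_command(rows="0.002 -0.001 0.0025 0 1;0 0 0 0 1;0 0 0 0 0;0 0 0 0 -1;0 0 0 0 -1;0 0 0 0 -1;0 0 0 0 -1;0 0 0 0 -1;0 0 0 0 -1")

```text
time_s: 21.4
eef_pos: [0.5895, -0.2811, 0.0415]
tcp_rot: [0.777, 0.629, 0.0, 0.0]
contact_force: [0.2, -0.7, 4.1]
grip_width: 0.455
finger_force: 61.0
```

```bash
python3 go.py .5905 -.28 .042 -4.9
```

```text
turn -7.1 shift mm [ 1.2  0.9 -0.5] pos [ 0.5895 -0.2811  0.0415] j7 -0.14 tilt [ 7.e-04 -3.e-04 -1.e+00] F [ 0.2 -0.7  4.1] t 21.4
```

arm_command(rows="0 0 -0.02 0 -1;0 0 -0.03 0 -1;0 0 -0.03 -3.5 -1;0 0 0 -3.6 -1;0 0 0 0 -1;0 0 0 0 -1")

```text
time_s: 22.0
eef_pos: [0.5881, -0.2807, 0.1199]
tcp_rot: [0.737, 0.676, -0.001, -0.001]
contact_force: [0.6, -0.5, -2.4]
grip_width: 0.461
finger_force: 60.6
```

```bash
python3 go.py .4262 .105 .12 -4.9
```

```text
turn -0.1 shift mm [ 370.5 -194.3    0.6] pos [ 0.5881 -0.2807  0.1199] j7 0.01 tilt [-2.1e-03  8.0e-04 -1.0e+00] F [ 0.6 -0.5 -2.4] t 22.0
```

arm_command(rows="0.025 -0.0131 0 0 -1;0.038 -0.02 0 0 -1;0.038 -0.02 0 0 -1;0.038 -0.02 0 0 -1;0.038 -0.02 0 0 -1;0.038 -0.02 0 0 -1;0.038 -0.02 0 0 -1;0.038 -0.02 0 0 -1;0.038 -0.02 0 0 -1")

```text
time_s: 22.9
eef_pos: [0.4431, 0.0629, 0.1203]
tcp_rot: [0.737, 0.676, -0.001, -0.001]
contact_force: [0.6, 0.6, -1.6]
grip_width: 0.458
finger_force: 60.8
```

arm_command(rows="0.025 -0.0131 0.01 0 -1;0.014 -0.007 0.01 0 -1;0 0 0 0 -1;0 0 0 0 -1;0 0 0 0 -1")

```text
time_s: 23.4
eef_pos: [0.4284, 0.1011, 0.101]
tcp_rot: [0.737, 0.675, -0.0, 0.0]
contact_force: [0.3, 0.2, -1.3]
grip_width: 0.459
finger_force: 60.8
```

```bash
python3 go.py .4262 .105 .0515 -4.9
```

```text
turn -0.12 shift mm [ 3.7 -2.6 49.5] pos [0.4284 0.1011 0.101 ] j7 -0.76 tilt [-3.e-04 -5.e-04 -1.e+00] F [ 0.3  0.2 -1.3] t 23.4
```

arm_command(rows="0 -0.0026 0.03 -0.1 -1;0 0 0.0195 0 -1;0 0 0 0 -1;0 0 0 0 -1;0 0 0 0 -1")

```text
time_s: 23.9
eef_pos: [0.4265, 0.1024, 0.0526]
tcp_rot: [0.736, 0.676, 0.001, 0.0]
contact_force: [0.7, -0.6, -1.2]
grip_width: 0.459
finger_force: 60.8
```

```bash
python3 go.py .4265 .108 .0515 -4.9
```

```text
turn 0.04 shift mm [ 5.6 -0.5  1.1] pos [0.4265 0.1024 0.0526] j7 -0.85 tilt [ 1.8e-03  4.0e-04 -1.0e+00] F [ 0.7 -0.6 -1.2] t 23.9
```

arm_command(rows="0.008 -0.0003 0.001 0 -1;0.007 0 0 0 -1;0.005 0 0 0 -1;0.003 0 0 0 -1;0 0 0 0 -1;0 0 0 0 -1;0 0 0 0 -1")

```text
time_s: 24.6
eef_pos: [0.427, 0.1251, 0.0505]
tcp_rot: [0.736, 0.677, -0.0, 0.0]
contact_force: [-0.4, -0.7, -0.4]
grip_width: 0.456
finger_force: 60.8
```

```bash
python3 go.py .4281 .128 .0515 -4.85
```

```text
turn 0.03 shift mm [ 3.   0.8 -1. ] pos [0.427  0.1251 0.0505] j7 -0.9 tilt [-2.e-04 -3.e-04 -1.e+00] F [-0.4 -0.7 -0.4] t 24.6
```

arm_command(rows="0.002 0.0008 -0.0008 0 -1;0.002 0 0 0 -1;0.002 0 0 0 -1;0.002 0 0 0 -1;0 0 0 0 -1;0 0 0 0 -1")

```text
time_s: 25.2
eef_pos: [0.4286, 0.1334, 0.0514]
tcp_rot: [0.736, 0.677, 0.0, 0.0]
contact_force: [0.8, -0.9, -1.1]
grip_width: 0.459
finger_force: 60.8
```

arm_command(rows="0.002 0 0 0 -1;0.002 0 0 0 -1;0.002 0 0 0 -1;0.002 0 0 0 -1;0 0 0 0 -1;0 0 0 0 -1")

```text
time_s: 25.8
eef_pos: [0.4293, 0.1415, 0.0514]
tcp_rot: [0.736, 0.677, 0.0, -0.0]
contact_force: [0.6, 1.1, -1.1]
grip_width: 0.464
finger_force: 60.8
```

```bash
python3 go.py .4292 .141 .0515 -4.85
```

```text
turn 0.07 shift mm [-0.5 -0.  -0.1] pos [0.4293 0.1415 0.0514] j7 -0.93 tilt [ 1.e-04  2.e-04 -1.e+00] F [ 0.6  1.1 -1.1] t 25.8
```

arm_command(rows="0.003 0 0 0 -1;0.004 0 0 0 -1;0.004 0 0 0 -1;0.004 0 0 0 -1;0.004 0 0 0 -1;0.004 0 0 0 -1;0.004 0 0 0 -1;0.004 0 0 0 -1;0 0 0 0 -1")

```text
time_s: 26.7
eef_pos: [0.4319, 0.1731, 0.0515]
tcp_rot: [0.736, 0.677, 0.0, -0.0]
contact_force: [1.4, 0.1, -0.7]
grip_width: 0.46
finger_force: 60.8
```

```bash
python3 go.py .4325 .181 .0515 -4.85
```

```text
turn 0.11 shift mm [ 7.9 -0.1 -0. ] pos [0.4319 0.1731 0.0515] j7 -0.99 tilt [ 3.e-04  7.e-04 -1.e+00] F [ 1.4  0.1 -0.7] t 26.7
```

arm_command(rows="0.004 0.0002 0 0 -1;0.004 0 0 0 -1;0.004 0 0 0 -1;0.004 0 0 0 -1;0.004 0 0 0 -1;0.004 0 0 0 -1;0.004 0 0 0 -1;0.004 0 0 0 -1;0.004 0 0 0 -1;0 0 0 0 -1")

```text
time_s: 27.7
eef_pos: [0.4351, 0.2088, 0.0515]
tcp_rot: [0.736, 0.677, 0.0, -0.0]
contact_force: [-0.2, 1.0, -2.0]
grip_width: 0.46
finger_force: 60.8
```

arm_command(rows="0.003 0 0 0 -1;0.003 0 0 0 -1;0.002 0 0 0 -1;0.001 0 0 0 -1;0.001 0 0 0 -1;0 0 0 0 -1")

```text
time_s: 28.3
eef_pos: [0.4359, 0.2181, 0.0514]
tcp_rot: [0.736, 0.677, 0.0, -0.0]
contact_force: [-0.7, 1.3, -1.6]
grip_width: 0.461
finger_force: 60.8
```

```bash
python3 go.py .4357 .22 .0515 -4.85
```

```text
turn 0.06 shift mm [ 1.9 -0.4 -0.1] pos [0.4359 0.2181 0.0514] j7 -1.07 tilt [ 0.e+00  1.e-04 -1.e+00] F [-0.7  1.3 -1.6] t 28.3
```

arm_command(rows="0.001 0 0 0 -1;0.001 0 0 0 -1;0.001 0 0 0 -1;0.001 0 0 0 -1;0.001 0 0 0 -1;0.001 0 0 0 -1;0 0 0 0 -1")

```text
time_s: 29.0
eef_pos: [0.4364, 0.224, 0.0514]
tcp_rot: [0.736, 0.677, -0.0, 0.0]
contact_force: [0.5, 0.1, -0.8]
grip_width: 0.462
finger_force: 60.8
```

arm_command(rows="0.001 0 0 0 -1;0.001 0 0 0 -1;0.001 0 0 0 -1;0 0 0 0 -1")

```text
time_s: 29.4
eef_pos: [0.4367, 0.2272, 0.0514]
tcp_rot: [0.736, 0.677, 0.0, -0.0]
contact_force: [-0.8, 0.4, -0.9]
grip_width: 0.46
finger_force: 60.8
```

arm_command(rows="0.001 0 0 0 -1;0.0007 0 0 0 -1;0 0 0 0 -1")

```text
time_s: 29.7
eef_pos: [0.4368, 0.2288, 0.0514]
tcp_rot: [0.736, 0.677, 0.0, -0.0]
contact_force: [0.2, -0.1, -1.2]
grip_width: 0.458
finger_force: 60.8
```

arm_command(rows="0.001 0 0 0 -1;0 0 0 0 -1")

```text
time_s: 29.9
eef_pos: [0.4369, 0.2298, 0.0514]
tcp_rot: [0.736, 0.677, 0.0, -0.0]
contact_force: [0.5, 0.5, -2.6]
grip_width: 0.458
finger_force: 60.8
```

arm_command(rows="0.001 0 0 0 -1;0 0 0 0 -1")

```text
time_s: 30.1
eef_pos: [0.437, 0.2308, 0.0514]
tcp_rot: [0.736, 0.677, 0.0, -0.0]
contact_force: [-0.2, -0.6, -1.5]
grip_width: 0.461
finger_force: 60.8
```

arm_command(rows="0.001 0 0 0 -1;0 0 0 0 -1")

```text
time_s: 30.3
eef_pos: [0.4371, 0.2318, 0.0514]
tcp_rot: [0.736, 0.677, 0.0, -0.0]
contact_force: [0.9, -0.2, -1.0]
grip_width: 0.462
finger_force: 60.8
```

arm_command(rows="0.001 0 0 0 -1;0 0 0 0 -1")

```text
time_s: 30.5
eef_pos: [0.4372, 0.2328, 0.0514]
tcp_rot: [0.736, 0.677, 0.0, -0.0]
contact_force: [-0.4, -0.3, -1.3]
grip_width: 0.459
finger_force: 60.8
```

arm_command(rows="0.001 0 0 0 -1;0 0 0 0 -1")

```text
time_s: 30.7
eef_pos: [0.4372, 0.2338, 0.0514]
tcp_rot: [0.736, 0.677, 0.0, -0.0]
contact_force: [0.3, -0.1, -1.2]
grip_width: 0.459
finger_force: 60.8
```

arm_command(rows="0.001 0 0 0 -1;0 0 0 0 -1")

```text
time_s: 30.9
eef_pos: [0.4373, 0.2349, 0.0514]
tcp_rot: [0.736, 0.677, 0.0, -0.0]
contact_force: [0.8, 0.3, -1.9]
grip_width: 0.459
finger_force: 60.8
```

arm_command(rows="0.001 0 0 0 -1;0 0 0 0 -1")

```text
time_s: 31.1
eef_pos: [0.4374, 0.2358, 0.0514]
tcp_rot: [0.736, 0.677, 0.0, -0.0]
contact_force: [-0.3, -0.1, -1.5]
grip_width: 0.461
finger_force: 60.8
```

arm_command(rows="0.001 0 0 0 -1;0 0 0 0 -1")

```text
time_s: 31.3
eef_pos: [0.4375, 0.2368, 0.0514]
tcp_rot: [0.736, 0.677, 0.0, -0.0]
contact_force: [-0.5, 0.1, -0.1]
grip_width: 0.462
finger_force: 60.8
```

arm_command(rows="0.001 0 0 0 -1;0 0 0 0 -1")

```text
time_s: 31.5
eef_pos: [0.4376, 0.2378, 0.0514]
tcp_rot: [0.736, 0.677, 0.0, -0.0]
contact_force: [-0.4, 1.1, -1.7]
grip_width: 0.462
finger_force: 60.8
```

arm_command(rows="0.0008 0 0 0 -1;0 0 0 0 -1")

```text
time_s: 31.7
eef_pos: [0.4376, 0.2386, 0.0514]
tcp_rot: [0.736, 0.677, 0.0, -0.0]
contact_force: [-0.6, -1.1, -1.5]
grip_width: 0.459
finger_force: 60.8
```

arm_command(rows="0.0008 0 0 0 -1;0 0 0 0 -1")

```text
time_s: 31.9
eef_pos: [0.4376, 0.2389, 0.0514]
tcp_rot: [0.736, 0.677, -0.0, 0.0]
contact_force: [-0.4, -1.4, -0.7]
grip_width: 0.462
finger_force: 60.8
```

arm_command(rows="0.0007 0 0 0 -1;0 0 0 0 -1")

```text
time_s: 32.1
eef_pos: [0.4377, 0.2391, 0.0513]
tcp_rot: [0.736, 0.677, -0.001, 0.0]
contact_force: [-0.9, -4.2, 1.0]
grip_width: 0.461
finger_force: 60.9
```

arm_command(rows="0.0007 0 0 0 -1;0 0 0 0 -1")

```text
time_s: 32.3
eef_pos: [0.4376, 0.2392, 0.0512]
tcp_rot: [0.736, 0.677, -0.001, 0.001]
contact_force: [0.2, -6.4, 1.7]
grip_width: 0.46
finger_force: 61.1
```

The same signature again: motion stops at y=0.239 with 6.4 N. Release as before.

arm_command(rows="0 0 0.0012 0 -1;0 0 0 0 -1;0 0 0 0 0;0 0 0 0 0.3;0 0 0 0 0.6;0 0 0 0 0.6;0 0 -0.02 0 0.6;0 0 -0.04 0 1;0 0 -0.04 0 1;0 0 -0.03 0 1")

```text
time_s: 33.3
eef_pos: [0.4381, 0.2414, 0.1826]
tcp_rot: [0.736, 0.677, 0.001, 0.0]
contact_force: [0.9, -0.4, -0.2]
grip_width: 0.999
finger_force: 0.0
```

arm_command(rows="-0.04 0.015 0 0 1;-0.04 0.015 0 0 1;-0.04 0.015 0 0 1;-0.04 0.015 0 0 1;-0.04 0.015 0 0 1;-0.04 0.015 0 0 1;-0.04 0.015 0 0 1;-0.04 0.015 0 0 1;-0.04 0.015 0 0 1;-0.04 0.015 0 0 1")

```text
time_s: 34.3
eef_pos: [0.5542, -0.1721, 0.1803]
tcp_rot: [0.736, 0.677, 0.0, 0.0]
contact_force: [0.7, -0.1, 0.3]
grip_width: 0.999
finger_force: 0.0
```

```bash
python3 - <<'E'
from h import *
t=env.snapshot("top");cv2.imwrite("pics/t5.png",t[:,:,::-1])
a=cv2.resize(t[200:350,180:380],(800,600),interpolation=cv2.INTER_CUBIC);cv2.imwrite("pics/c5.png",a[:,:,::-1])
g=cv2.cvtColor(t,cv2.COLOR_RGB2GRAY)
for b in((196,210,28,32),(206,290,28,32)):
    d=np.array([p for p in dots(g,b) if 60<p[2]<200])
    w=ray("top",d[:,:2],.0845);w=w[np.argsort(w[:,1])];print(w.round(4)[:,:2].tolist())
E
```

```text
[[0.6211, 0.2802], [0.6114, 0.2803], [0.6025, 0.2806], [0.5937, 0.2809], [0.5767, 0.2848], [0.6135, 0.3081], [0.6228, 0.3082], [0.6044, 0.3086], [0.5955, 0.3089], [0.5836, 0.32]]
[[0.4498, 0.2397], [0.4407, 0.2401], [0.4315, 0.241], [0.4121, 0.2414], [0.4226, 0.2417], [0.453, 0.2671], [0.444, 0.2677], [0.4353, 0.2686], [0.426, 0.2692], [0.4194, 0.285], [0.4576, 0.2896]]
```

View pics/c5.png

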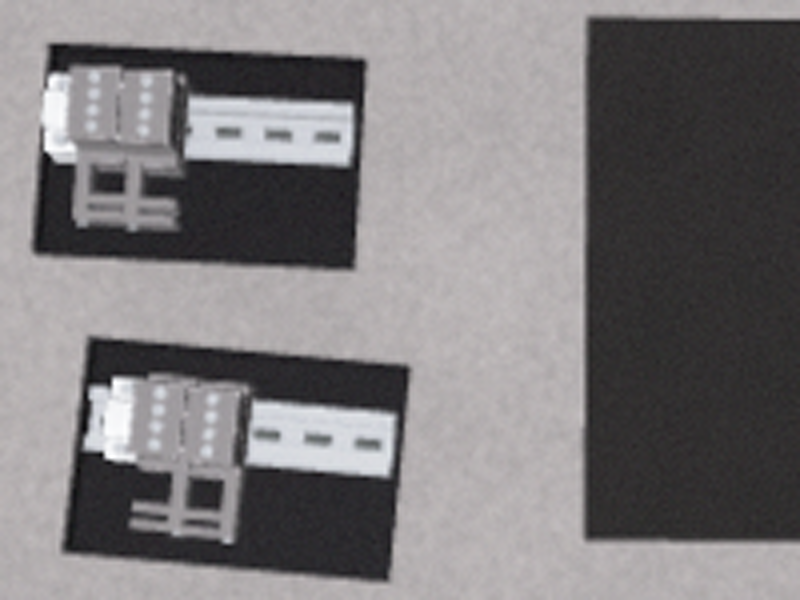

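Both pairs stand snug at their brackets: dot-row spacing is 28.0 mm on the left and 27.8 mm on the right. Arms point to -x and the gripper is clear.

```bash
python3 -c "
from bench import env
print(env.finish_job())"
```

```text
the job is handed in; nothing more can be done
None
```

I put both cheeks on their own rails and slid each pair snug against its end bracket with gentle pushes (4.6 N left, 6.4 N right, under the 14 N slip limit), then released them and handed the job in at about 34 s; no verdict came back.

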